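Set out the clinic ledge: thermometer to the rail, tin to its ring

TASK

Set the ledge out for the morning by pushing only: push the digital thermometer along the concrete until the long side of its white body lies flush against the upright face of the aluminium rail, with the whole white body in front of the rail and not past its ends, and push the ointment tin until it stands centred in the blue painted ring. Do them in either order, do not lift either thing off the ledge or tip it over, and leave the medicine cup, the tongue depressor and the amber bottle where they are.

Things in the scene. Friction and masses are not known exactly. Their poses are not given: they have to be found in the camera images.
- thermometer: Digital thermometer lying loose on the ledge, display up, about 25 g. Flat-sided white body 20 mm (its x) by 95 mm (its y) by 14 mm high; a thin probe with a grey tip, 8 mm thick at most, sticks out of the +y end to y = +85 mm. Origin: centre of the white body's underside (z = 0 when it lies on the ledge). It starts 70 to 120 mm on the near (-x) side of the rail's face, turned up to 0.35 rad out of line with it
- rail: Aluminium angle fixed to the ledge, the stop for the thermometer. Upright plate 200 mm long (its y, from -100 to +100 mm), 16 mm high, 3 mm thick; its flat front face looks to the rail's own -x, roughly towards the robot, and the low foot with two screws is behind it. Origin: on the ledge, at the middle of the front face's lower edge, so a flush thermometer has its origin at x = -10 mm in this frame. It does not move
- tin: Round aluminium ointment tin with a 30 mm green spot on its lid, lying flat and loose on the ledge, about 60 g, diameter 60 mm, 22 mm high. Origin: centre of its underside. It starts 100 to 160 mm from the ring, on the robot's side of it
- ring: Painted mark, flat on the ledge (nothing to bump against): cream disc with a blue ring 76 mm inside and 86 mm outside diameter. Origin: its centre, on the ledge. Ring and rail lie one to the left and one to the right, in either arrangement
- cup: Pink plastic medicine cup standing upright, mouth 39 mm across, 34 mm high, 15 g; between ring and rail. Origin: centre of its underside. Leave alone
- depressor: Stainless steel tongue depressor lying flat, 135 mm (its x) by 19 mm by 3 mm, to one side of the work. Origin: centre of its underside. Leave alone
- bottle: Small amber bottle with white cap, diameter 38 mm, 65 mm high, standing to the other side of the work. Origin: centre of its underside. Leave alone
Not all that is in view belongs to the job. Of the things like the thermometer, leave any that is brown or red; of the rest the larger one is meant.

How it is judged:
By the outcome, as a careful person would: the job done as asked, in the order asked, and still so for the second after the job is handed in, with the robot touching nothing.
It also fails if it takes over 45 s, if anything falls off the work surface, if the arm or the gripper's body presses on something with over 40 N, if the wrist force passes 120 N, or if a joint passes its speed limit or range.

ROBOT

A 6-joint arm with a two-finger parallel gripper is mounted at the origin on the work surface. World frame = base frame: x ahead of the robot, y to its left, z up, the work surface at z = 0. Lengths are in m, angles in rad, forces in N, time in s.
With the tool pointing down it reaches from about 0.275 to 0.825 m from the base axis. Payload 4.9 kg.
Tool frame: the origin (TCP) lies midway between the tips of the shut fingers; the grasp point (between the pads) lies 19 mm behind it (grip_point_offset is the distance from the TCP to the grasp point, in m); z points along the fingers, y is the line along which they close (so a half turn about z gives the same grasp; the last joint's range is limited). The gripper opens to 85 mm and grips with 20 to 120 N. Pads are 22 mm wide; open, the fingers measure 114 mm over their backs; the gripper's body (76 mm by 85 mm) begins 54 mm behind the grasp point. The pads swing forward as they close: fully open they stand 13 mm farther back than shut.
Start: joints at [0.996, 0.326, -0.193, 1.052, 0, 1.437], TCP at [0.235, 0.497, 0.231] pointing down, gripper open.
Joint ranges: [-2.65, 2.65], [-0.97, 1.79], [-1.3, 1.35], [-1.93, 2.1], [-1.47, 1.37], [-3.14, 3.14]. Speed limits (rad/s): [2.57, 2.57, 3.14, 3.14, 3.14, 3.14].

INTERFACE

Orientations are given as a rotation vector (axis times angle).
In Python, from cell import * gives the robot as it stands. Calls block until the motion is done:
- movep(position, orientation): joint-space move of the TCP to a pose.
- move_l(position, velocity=0.15, rot=None, until_force=None): straight line of the TCP; rot=None keeps the orientation; velocity is the mean speed in m/s. With until_force (N) it stops when the force on the tool has changed by that much, and returns True; else False.
- set_joints(angles): joint-space move.
- let_go() and grab(newtons=None): open the fingers fully, or close them until they stop; newtons is the grip in N (None keeps the last).
- sleep(seconds).
- ik(position, orientation): joint angles nearest the present ones, or None.
- get_state(): the state.
- grab_frame(name): name is "side" or "top" or "wrist"; returns a dict with "img" (480x640x3 uint8, red, green, blue), "fx", "fy", "cx", "cy" (pixels), "cam_to_world" (4x4, takes a point from camera to world coordinates); the wrist camera has in their place "T_tool_cam" (4x4, takes a point from camera to tool coordinates, whose origin is the TCP and whose axes are the flange's). Camera axes: x right, y down, z forward; pixel columns grow to the right and rows downward; lengths in m; the calibration is good to about 2 mm. A picture is of the moment at which its call begins: read the wrist's pose just before it. There is no depth.
A pose or a line that the arm cannot do raises MotionError and nothing moves.
- sign_off(): hands the job in; it is judged then, once.
Trained networks look in the newest picture that a camera, given by its name, has taken for a name from the list of things; names that differ only in an ending like _2 or _b are one class to them, and where a whole thing is asked for, a point or a joint stands for the part that bears it (a point fixed in the world has none). Each returns a list of dicts, best first, with "score" (0 to 1); they miss things now and then, are a little off and sometimes report something else, mostly with a low value. They report only what shows in the picture. A call takes as long as a camera call. They do not tell look-alikes from the thing itself.
- spot_in(camera, name): "centre" ([column, row] in pixels, amid what is visible of it).
- silhouettes(camera, name): "mask" (480x640 bool, what is visible of it) and "centre" ([column, row] in pixels, amid what is visible of it).
- tip_of(camera, name): "centre" ([column, row] in pixels: a listed point, or the origin of a listed thing).
The state is a dict: "clock": time; "q": joint angles; "joint_velocities": joint speeds; "tau": joint torques, N m; "position": TCP position; "eef_rot": TCP orientation; "contact_force": force on the tool from outside, world axes, zero at the start; "wrist_torque": the same for the moment, N m; "finger_gap": opening from 0.0 (shut) to 1.0 (fully open); "grasp_force": force on a finger pad.
Only numpy, scipy, OpenCV 4.12 (cv2) and the standard library are available. Lean on these libraries where they do the work, as an engineer would, in place of code of your own. Each camera call takes 0.05 s, during which the arm holds its last target. There are 200 camera calls.

## Working session

There is one attempt and no reset: what is moved stays moved. The work goes in short steps, each a Python script; the robot and the scene stay as the last script left them, time stands still between calls to the robot, and variables do not carry over. Pictures are saved under pics/ and viewed, at most 10 in all, crops included, and the job is handed in when it is done.

```bash
ls; mkdir -p pics; cat > h.py <<'E'
from cell import *
import numpy as np, cv2
from scipy.spatial.transform import Rotation as R
def cam(name):
    s=get_state(); f=grab_frame(name)
    if name=="wrist":
        T=np.eye(4); T[:3,:3]=R.from_rotvec(s["eef_rot"]).as_matrix(); T[:3,3]=s["position"]
        f["cam_to_world"]=T@np.array(f["T_tool_cam"])
    return f
def px2w(f,uv,z=0.0):
    uv=np.atleast_2d(np.array(uv,float)); T=np.array(f["cam_to_world"])
    d=np.c_[(uv[:,0]-f["cx"])/f["fx"],(uv[:,1]-f["cy"])/f["fy"],np.ones(len(uv))]@T[:3,:3].T
    return T[:3,3]+d*((z-T[2,3])/d[:,2])[:,None]
def w2px(f,p):
    T=np.linalg.inv(np.array(f["cam_to_world"])); c=np.atleast_2d(p)@T[:3,:3].T+T[:3,3]
    return np.c_[c[:,0]/c[:,2]*f["fx"]+f["cx"],c[:,1]/c[:,2]*f["fy"]+f["cy"]]
def save(f,n): cv2.imwrite("pics/"+n,f["img"][:,:,::-1])
E
python3 - <<'E'
from h import *
f=cam("top"); save(f,"top0.png")
print(np.round(f["cam_to_world"],3),f["fx"])
for n in ["thermometer","rail","tin","ring","cup","depressor","bottle"]:
    for d in silhouettes("top",n):
        m=d["mask"].astype(np.uint8); ys,xs=np.nonzero(m)
        r=cv2.minAreaRect(np.c_[xs,ys].astype(np.float32))
        b=px2w(f,cv2.boxPoints(r))[:,:2]
        print(n,round(d["score"],2),np.round(d["centre"]),len(xs),np.round(px2w(f,d["centre"])[0,:2],3),np.round(b,3).tolist())
print(get_state()["clock"])
E
```

```text
pics
[[ 2.00e-03 -9.94e-01  1.13e-01  3.70e-01]
 [-1.00e+00 -2.00e-03 -1.00e-03  1.90e-02]
 [ 1.00e-03 -1.13e-01 -9.94e-01  1.16e+00]
 [ 0.00e+00  0.00e+00  0.00e+00  1.00e+00]] 488.0346543398711
thermometer 0.77 [434. 270.] 171 [ 0.434 -0.252] [[0.428, -0.214], [0.442, -0.216], [0.434, -0.287], [0.42, -0.285]]
thermometer 0.59 [385. 233.] 400 [ 0.522 -0.137] [[0.509, -0.063], [0.532, -0.064], [0.527, -0.194], [0.504, -0.192]]
thermometer 0.59 [375. 313.] 393 [ 0.334 -0.111] [[0.344, -0.045], [0.364, -0.052], [0.322, -0.172], [0.302, -0.164]]
rail 0.65 [390. 189.] 833 [ 0.63  -0.152] [[0.625, -0.053], [0.651, -0.055], [0.634, -0.255], [0.608, -0.252]]
tin 0.62 [282. 226.] 513 [0.538 0.108] [[0.532, 0.143], [0.573, 0.103], [0.531, 0.06], [0.49, 0.101]]
tin 0.2 [468. 228.] 262 [ 0.536 -0.338] [[0.557, -0.311], [0.557, -0.355], [0.516, -0.353], [0.516, -0.31]]
ring 0.6 [267. 187.] 986 [0.635 0.146] [[0.641, 0.199], [0.703, 0.139], [0.643, 0.08], [0.582, 0.14]]
ring 0.51 [390. 234.] 291 [ 0.519 -0.149] [[0.528, -0.092], [0.528, -0.191], [0.508, -0.19], [0.508, -0.092]]
cup 0.49 [325. 162.] 215 [0.698 0.007] [[0.72, 0.021], [0.72, -0.016], [0.68, -0.016], [0.68, 0.021]]
depressor 0.75 [183. 238.] 452 [0.509 0.346] [[0.577, 0.357], [0.578, 0.338], [0.445, 0.325], [0.444, 0.345]]
bottle 0.61 [468. 225.] 282 [ 0.542 -0.338] [[0.557, -0.311], [0.557, -0.357], [0.516, -0.356], [0.516, -0.31]]
0.4
```

View pics/top0.png

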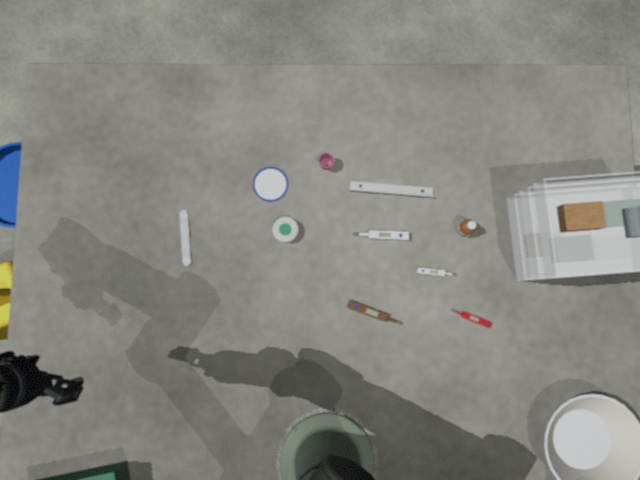

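The wanted thermometer is the larger white one at about (382,235). The small white one is at (436,272), with brown at (375,313) and red at (472,318) as decoys. The tin is at (285,229), the ring at (270,184), the rail at (392,189), the cup at (327,161) and the bottle at (468,227). Next is a closer look with the wrist camera.

```bash
cat >> h.py <<'E'
def down(a): return (R.from_euler("z",a)*R.from_euler("x",np.pi)).as_rotvec()
E
python3 - <<'E'
from h import *
s=get_state(); M=R.from_rotvec(s["eef_rot"]).as_matrix(); print(np.round(M,2))
for a in (-0.085,np.pi-.085): print(a,np.round(ik([.5,-.15,.3],down(a)),2))
a=-0.085
movep([.50,-.15,.30],down(a)); print(get_state()["clock"])
f=cam("wrist"); save(f,"w0.png"); print(np.round(f["T_tool_cam"],3),f["fx"])
np.savez("w0.npz",**{k:f[k] for k in("img","fx","fy","cx","cy","cam_to_world")})
for n in ["thermometer","rail"]:
    for i,d in enumerate(silhouettes("wrist",n)):
        ys,xs=np.nonzero(d["mask"]); r=cv2.minAreaRect(np.c_[xs,ys].astype(np.float32)); b=cv2.boxPoints(r)
        print(n,round(d["score"],2),np.round(d["centre"]),len(xs),b.round().tolist(),np.round(px2w(f,b)[:,:2],3).tolist())
    for d in tip_of("wrist",n): print("origin",round(d["score"],2),np.round(d["centre"]),px2w(f,d["centre"])[0].round(3))
grab(20)
movep([.53,.10,.30],down(.3))
f=cam("wrist"); save(f,"w1.png")
np.savez("w1.npz",**{k:f[k] for k in("img","fx","fy","cx","cy","cam_to_world")})
for n in ["tin","ring"]:
    for i,d in enumerate(silhouettes("wrist",n)):
        m=d["mask"].astype(np.uint8);c=max(cv2.findContours(m,0,1)[0],key=len);(e,ax,_)=cv2.fitEllipse(c)
        z=.022 if n=="tin" else 0
        print(n,round(d["score"],2),np.round(e),np.round(ax),px2w(f,e,z)[0].round(4))
    for d in tip_of("wrist",n): print("origin",round(d["score"],2),np.round(d["centre"]),px2w(f,d["centre"])[0].round(4))
print(get_state()["clock"])
E
```

```text
[[-0.9   0.43 -0.  ]
 [ 0.43  0.9  -0.  ]
 [ 0.   -0.   -1.  ]]
-0.085 [-0.43  0.24 -0.14  1.2  -0.    2.79]
3.056592653589793 [-0.43  0.24 -0.14  1.2   0.   -0.35]
2.8917
[[ 0.    -0.957 -0.291  0.074]
 [ 1.    -0.     0.001 -0.001]
 [-0.001 -0.291  0.957 -0.142]
 [ 0.     0.     0.     1.   ]] 428.51497958908317
thermometer 0.89 [508. 328.] 830 [[474.0, 327.0], [479.0, 313.0], [540.0, 332.0], [536.0, 346.0]] [[0.323, -0.31], [0.341, -0.315], [0.311, -0.386], [0.293, -0.382]]
thermometer 0.75 [424. 246.] 1076 [[383.0, 236.0], [469.0, 236.0], [469.0, 252.0], [383.0, 252.0]] [[0.441, -0.21], [0.433, -0.302], [0.415, -0.302], [0.423, -0.209]]
thermometer 0.63 [309. 170.] 2217 [[233.0, 164.0], [363.0, 158.0], [364.0, 179.0], [233.0, 185.0]] [[0.53, -0.06], [0.525, -0.193], [0.503, -0.193], [0.509, -0.058]]
origin 0.93 [317. 172.] [ 0.515 -0.145  0.   ]
origin 0.67 [283. 328.] [ 0.341 -0.092  0.   ]
origin 0.61 [508. 329.] [ 0.317 -0.349  0.   ]
origin 0.57 [414. 242.] [ 0.431 -0.244  0.   ]
rail 0.76 [318.  51.] 6226 [[207.0, 36.0], [423.0, 36.0], [423.0, 65.0], [207.0, 65.0]] [[0.65, -0.053], [0.634, -0.256], [0.608, -0.255], [0.625, -0.049]]
origin 0.79 [318.  66.] [ 0.616 -0.155  0.   ]
tin 0.61 [320. 190.] [59. 60.] [0.5299 0.1009 0.022 ]
origin 0.62 [317. 187.] [0.5278 0.1032 0.    ]
ring 0.63 [316.  61.] [88. 96.] [0.6434 0.1397 0.    ]
origin 0.76 [315.  66.] [0.6393 0.14   0.    ]
5.15
```

View pics/w0.png

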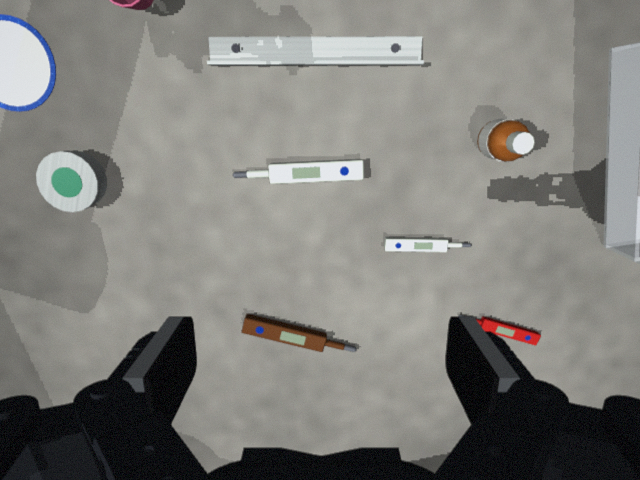

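View pics/w1.png

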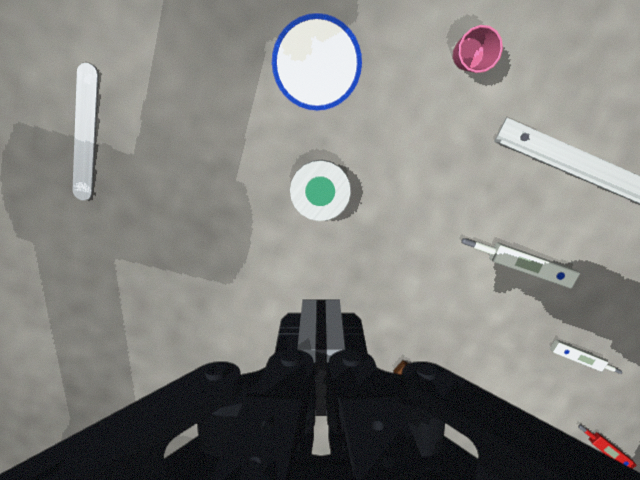

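w0 shows the thermometer body at columns 268–364, row 171, with its probe to the left, and the rail at columns 207–423, rows 36–66. w1 shows the tin at (320,190) and the ring at (317,61), which matches the networks. I'll push the tin in two stages and check at close range in between.

```bash
cat >> h.py <<'E'
def fitc(P):
    A=np.c_[2*P[:,:2],np.ones(len(P))]; x=np.linalg.lstsq(A,(P[:,:2]**2).sum(1),rcond=None)[0]
    return x[:2],np.sqrt(x[2]+x[:2]@x[:2])
def big(m): 
    m=m.astype(np.uint8); return max(cv2.findContours(m,cv2.RETR_EXTERNAL,cv2.CHAIN_APPROX_NONE)[0],key=cv2.contourArea)[:,0]
def spot(f):
    h=cv2.cvtColor(f["img"],cv2.COLOR_RGB2HSV); return fitc(px2w(f,big(cv2.inRange(h,(55,80,50),(95,255,255))),.022))
def ringc(f):
    h=cv2.cvtColor(f["img"],cv2.COLOR_RGB2HSV); m=cv2.inRange(h,(105,120,50),(130,255,255))
    ys,xs=np.nonzero(m); return fitc(px2w(f,np.c_[xs,ys]))
E
python3 - <<'E'
from h import *
w=dict(np.load("w1.npz")); ring,r=ringc(w); tin,rt=spot(w); print("w1",ring,r,tin,rt)
v=ring-tin; L=np.hypot(*v); d=v/L; a=np.arctan2(d[1],d[0]); print(L,a)
p=tin-d*.062
movep([*p,.06],down(a)); move_l([*p,.010],.1)
print(move_l([*(tin-d*.041),.010],.05,until_force=15))
p=ring-d*(.041+.03)
print(move_l([*p,.010],.06,until_force=20), get_state()["position"])
f=cam("wrist"); save(f,"w2.png"); t2,_=spot(f); print("tin",t2,_)
try: print("ring",ringc(f))
except Exception as e: print(e)
print("along",(ring-t2)@d,"lat",(t2-ring)@np.array([-d[1],d[0]]),get_state()["clock"])
E
```

```text
w1 [ 0.48834034 -0.02563836] 0.23120174249404205 [0.52871846 0.10069582] 0.014141402114735031
0.1326300071762613 -1.8801487224958373
False
False [0.51001222 0.04220288 0.00998539]
tin [0.49748364 0.00401701] 0.01462789384178441
ring (array([0., 0.]), np.float64(0.0))
along 0.031031264181265956 lat -0.00031905573149351447 11.6083
```

View pics/w2.png

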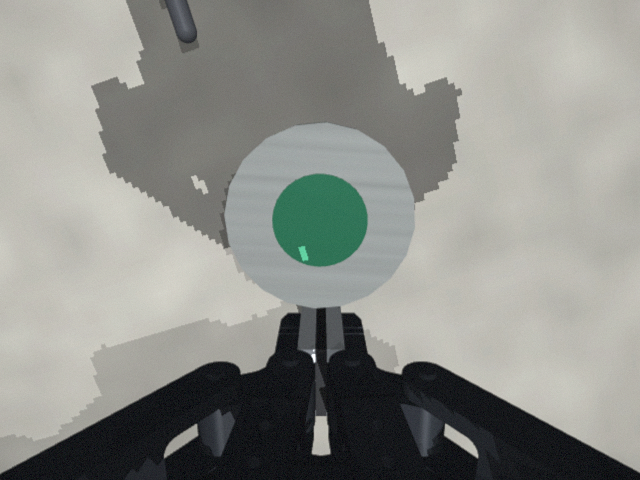

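w2 shows the tin at (320,215) and still upright, but it went the wrong way. My colour fit for the ring included other blue pixels (the thermometer buttons), so the target was off. Nothing else was touched (the probe tip is clear at (185,30)). I'll fix the fit, check it against the network's value, and push again to the real ring.

```bash
cat >> h.py <<'E'
def ringc(f):
    h=cv2.cvtColor(f["img"],cv2.COLOR_RGB2HSV); m=cv2.inRange(h,(105,120,50),(130,255,255))
    return fitc(px2w(f,big(m)))
E
python3 - <<'E'
from h import *
w=dict(np.load("w1.npz")); ring,r=ringc(w); print("ring",ring,r)
assert abs(r-.043)<.003 and np.hypot(*(ring-[.6434,.1397]))<.006
f=cam("wrist"); tin,_=spot(f)
v=ring-tin; L=np.hypot(*v); d=v/L; a=np.arctan2(d[1],d[0]); print(L,a)
s=get_state()["position"]; move_l([s[0],s[1],.06],.2)
p=tin-d*.060
movep([*p,.06],down(a)); move_l([*p,.010],.1)
print(move_l([*(ring-d*(.0402+.025)),.010],.07,until_force=20))
f=cam("wrist"); save(f,"w3.png"); t2,_=spot(f); print("tin",t2,_)
print("along",(ring-t2)@d,"lat",(t2-ring)@np.array([-d[1],d[0]]),get_state()["clock"])
h=cv2.cvtColor(f["img"],cv2.COLOR_RGB2HSV); m=cv2.inRange(h,(105,120,50),(130,255,255))
ys,xs=np.nonzero(m); P=px2w(f,np.c_[xs,ys]); print(len(xs),fitc(P))
E
```

```text
ring [0.64211534 0.13899876] 0.0424850874823831
0.1978162557037186 0.7509981511857521
False
tin [0.62500132 0.12311147] 0.01463217078279792
along 0.02335148057997462 lat 6.433126017149419e-05 18.5667
8089 (array([0.64199878, 0.13921224]), np.float64(0.04066331500266507))
```

View pics/w3.png

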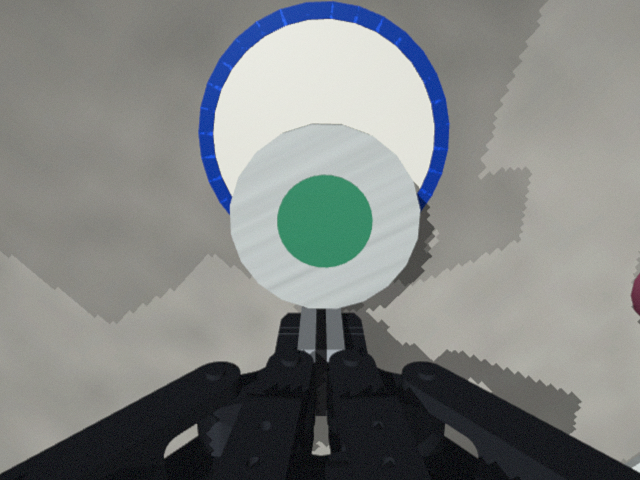

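w3 shows the tin at (325,220), on the line to the ring, whose centre is about (323,130). It's 23.4 mm short with no lateral error. I'll finish that push, then push the thermometer.

```bash
python3 - <<'E'
from h import *
f=cam("wrist"); t2,_=spot(f); ring=np.array([.64206,.1391]); s=np.array(get_state()["position"])
v=ring-t2; move_l([*(s[:2]+v),.010],.05)
f=cam("wrist"); t3,_=spot(f); print("tin err",t3-ring)
h=cv2.cvtColor(f["img"],cv2.COLOR_RGB2HSV); m=cv2.inRange(h,(105,120,50),(130,255,255)); ys,xs=np.nonzero(m); print("ring",len(xs),fitc(px2w(f,np.c_[xs,ys])))
save(f,"w4.png")
d=v/np.hypot(*v); s=np.array(get_state()["position"]); q=s[:2]-d*.03
move_l([*q,.010],.15); move_l([*q,.08],.25)
w=dict(np.load("w0.npz")); body=px2w(w,[316,171],.014)[0,:2]
e=px2w(w,[[207,65],[423,65]],0)[:,:2]; t=(e[0]-e[1])/np.hypot(*(e[0]-e[1])); n=np.array([t[1],-t[0]]); a=np.arctan2(n[1],n[0])
print("body",body,"rail",e.mean(0),"a",a)
p=body-n*.045
movep([*p,.08],down(a)); move_l([*p,.007],.15)
r=e.mean(0); dist=(r-p)@n
print(move_l([*(p+n*(dist-.031-.035)),.007],.06,until_force=10))
f=cam("wrist"); save(f,"w5.png"); np.savez("w5.npz",**{k:f[k] for k in("img","fx","fy","cx","cy","cam_to_world")}); print(get_state()["clock"],get_state()["position"])
E
```

```text
tin err [0.00149302 0.00125574]
ring 8952 (array([0.64199069, 0.13921839]), np.float64(0.04066643257646208))
body [ 0.51791554 -0.14476236] rail [ 0.6167397  -0.15224567] a -0.08337921083509188
False
23.2083 [ 0.55056945 -0.14748461  0.00700571]
```

View pics/w4.png

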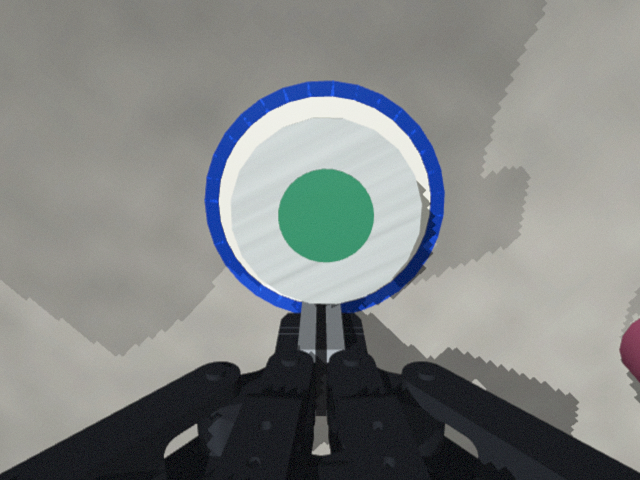

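View pics/w5.png

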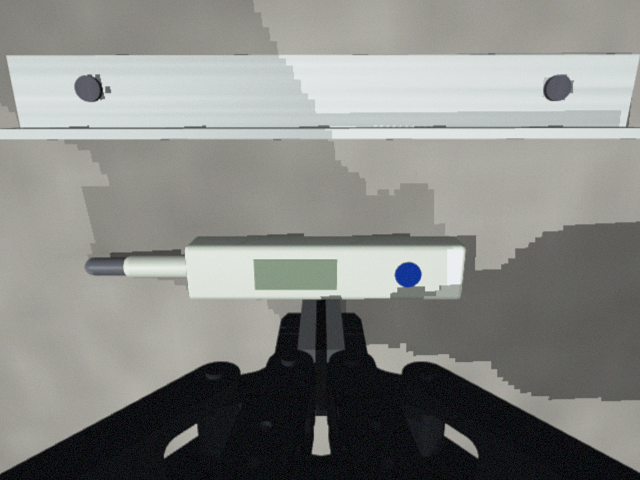

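w4 shows the tin inside the ring, about 2 mm past centre. w5 shows the thermometer body at columns 187–464, rows 237–298, parallel to the rail edge at row 139 and centred on the fingers. I'll push on to the rail.

```bash
python3 - <<'E'
from h import *
n=np.array([np.cos(-.0834),np.sin(-.0834)]); s=np.array(get_state()["position"])
p=s[:2]+n*.028; print(move_l([*p,.007],.06,until_force=10))
p=p+n*.012; print(move_l([*p,.007],.02,until_force=5))
st=get_state(); print(st["position"],st["contact_force"],"rail x",(np.array(st["position"])[:2]-[.61674,-.15225])@n)
sleep(.2)
f=cam("wrist"); save(f,"w6.png"); print(get_state()["clock"])
E
```

```text
False
True
[ 0.58533614 -0.15019076  0.00625215] [0.77169076 0.51020172 0.43864748] rail x -0.031466254307662894
24.5333
```

View pics/w6.png

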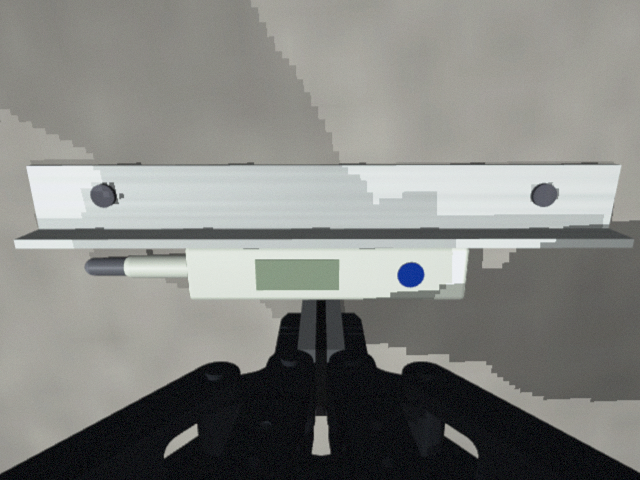

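w6 shows the body up against the rail, at columns 187–467 inside rail columns 15–633, though the rail's edge hides the seam. I'll press a little harder to confirm, back away and look from farther off, which also checks the tin.

```bash
python3 - <<'E'
from h import *
n=np.array([np.cos(-.0834),np.sin(-.0834)]); s=np.array(get_state()["position"])
print(move_l([*(s[:2]+n*.008),.007],.02,until_force=10))
st=get_state(); print("advance",(np.array(st["position"])-s)[:2]@n,st["contact_force"])
s=np.array(st["position"]); p=s[:2]-n*.03
move_l([*p,.007],.1); move_l([*p,.1],.25)
p=p-n*.05; movep([*p,.16],down(-.0834))
f=cam("wrist"); save(f,"w7.png")
movep([.58,.11,.25],down(.3)); f2=cam("wrist"); save(f2,"w8.png")
print("tin",spot(f2),"ring",ringc(f2)); print(get_state()["clock"])
E
```

```text
True
advance 0.0006367088613515382 [-0.20931327 -0.37407053 -0.68933314]
tin (array([0.64356418, 0.14011105]), np.float64(0.014273717564713479)) ring (array([0.64213983, 0.13902244]), np.float64(0.042517553444020875))
27.3917
```

View pics/w7.png

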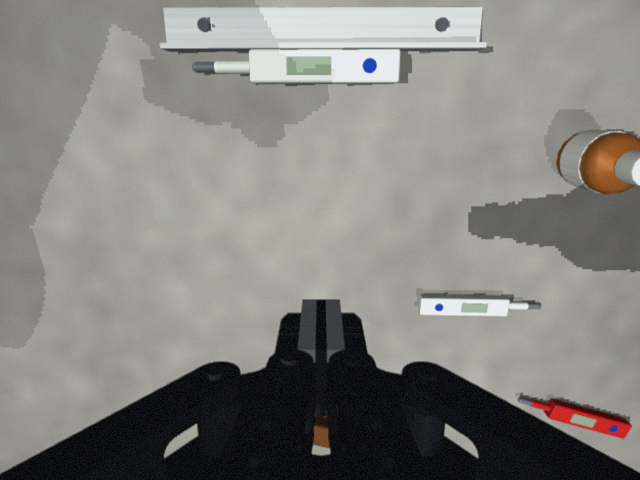

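View pics/w8.png

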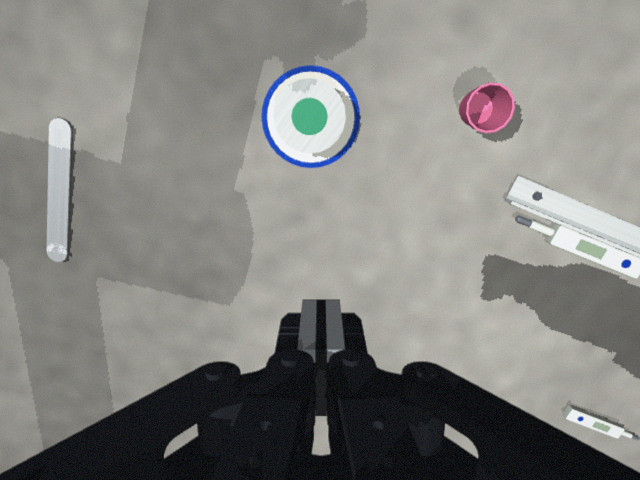

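w7 shows the body flush with the rail along row 50, at columns 250–400 within rail columns 160–487. w8 shows the tin at (309,117), within 2 mm of the ring's centre (311,116). The cup, depressor and bottle are undisturbed.

```bash
python3 -c "
from cell import *
print(sign_off())"
```

```text
the job is handed in; nothing more can be done
None
```

The job is handed in at about 27 s: the thermometer is flush against the rail and within its ends, and the tin stands in the ring about 2 mm off centre; my first tin push went about 10 cm the wrong way because of a bad ring fit, but it touched nothing else and I corrected it.

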